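Load a three-phase sensor set into the test shuttle in phase order and start the test

TASK

Load the three-phase sensor set from the tray into the test fixture in phase order, since the tester registers each phase as it is seated: yellow into nest 1 (one dot), then green into nest 2, then red into nest 3, each set down, not dropped, and seated flat in its nest. Then push the shuttle fully home under the probe head and press the green start button. Leave the blue module in the tray and everything else on the bench where it is.

Things in the scene. Friction and masses are not known exactly. Their poses are not given: they have to be found in the camera images.
- module_yellow: Current-sensor module, upright block 30 mm (its x) by 44 mm (its y) by 42 mm high, black with a yellow cap (top 6 mm) that has two small brass pads; about 90 g. Goes into nest 1. Origin: centre of the underside. Stands upright in one cell of the tray, any cell, turned by up to about 55 deg from the tester's direction. Symmetric under a half turn.
- module_green: Current-sensor module, upright block 30 mm (its x) by 44 mm (its y) by 42 mm high, black with a green cap (top 6 mm) that has two small brass pads; about 90 g. Goes into nest 2. Origin: centre of the underside. Stands upright in one cell of the tray, any cell, turned by up to about 55 deg from the tester's direction. Symmetric under a half turn.
- module_red: Current-sensor module, upright block 30 mm (its x) by 44 mm (its y) by 42 mm high, black with a red cap (top 6 mm) that has two small brass pads; about 90 g. Goes into nest 3. Origin: centre of the underside. Stands upright in one cell of the tray, any cell, turned by up to about 55 deg from the tester's direction. Symmetric under a half turn.
- module_blue: Current-sensor module, upright block 30 mm (its x) by 44 mm (its y) by 42 mm high, black with a blue cap (top 6 mm) that has two small brass pads; about 90 g. Neutral module, not part of this set: stays in the tray. Origin: centre of the underside. Stands upright in one cell of the tray, any cell, turned by up to about 55 deg from the tester's direction. Symmetric under a half turn.
- tray: Dark grey tray fixed to the bench, 200 by 200 mm, four cells (2 by 2, about 94 mm square, centres at +-49 mm in its x and y); the floor the modules stand on is 4 mm above the bench, walls and dividers reach only 14 mm above the bench. Origin: centre of the underside.
- tester: Test fixture fixed to the bench: base plate from x -190 to +160 mm, 260 mm wide (y), 12 mm high. White probe head over its rear, x +20 to +150 mm, 260 mm wide, underside 92 mm and top 165 mm above the bench. Origin: on the bench, mid-width; +x points from the open front (robot side) to the back. Red emergency stop on a yellow ring on top at x +70, y +75 mm, 199 mm high: not used.
- shuttle (a joint): Slide of the shuttle, m: how far it is pulled out. 0 = fully home under the head (end stop), 0.150 = fully out; it starts out between 0.135 and 0.150. Pushing it along the tester's +x lowers the value. Light slide with about 3 N of friction; it stays where it is left.
- nest1 (a point): Centre of the floor of nest 1 (one white dot), the tester's +y end of the row; axes parallel to the tester's; moves with the shuttle. Nests: pockets 35 (x) by 49 (y) mm, 10 mm deep, bevelled mouths, in a black block 90 by 222 mm; its top is 46 mm, the nest floor 36 mm above the bench. A module sits with its 30 mm side along x, 2.5 mm play each side.
- nest2 (a point): Centre of the floor of nest 2, the middle one (two white dots), 64 mm from nest 1 towards the tester's -y; otherwise as nest 1.
- nest3 (a point): Centre of the floor of nest 3 (three white dots), 64 mm from nest 2 towards the tester's -y; otherwise as nest 1.
- shuttle_handle (a point): Middle of the shuttle's steel handle: a 12 mm round bar, 110 mm long along the tester's y, centre 46 mm above the bench, 95 mm in front (-x) of the nest row and 50 mm in front of the block; moves with the shuttle. With the shuttle home the bar stands 50 mm in front of the head's face.
- start_top (a point): Centre of the top face of the green start button, 16 mm radius, facing up, in a black housing on the probe head at x +45, y -40 mm of the tester.
- start (a joint): Travel of the start button, m: 0 released, 0.006 fully down (about 5 N); pressed counts from 0.0045; springs back.
- multimeter: Orange multimeter lying flat, 175 by 85 by about 50 mm high. Bystander. Origin: centre of the underside.
- mouse: Black computer mouse, 105 by 60 by 34 mm high. Bystander. Origin: centre of the underside.
- carton: White and red parts carton, 80 by 110 by 50 mm high. Bystander. Origin: centre of the underside.
There are look-alikes about, which are no part of the job. Leave any brown, pink or white look-alike of the module_yellow alone.

How it is judged (in metres and radians):
On the way, in this order (a step that is already met when the one before it is completed fails the run):
1. the yellow module sits flat in nest 1 and has been let go (horizontal distance between module_yellow and nest1 below 0.006 m and z of module_yellow in the frame of nest1 between -0.003 and 0.003 m and angle between module_yellow's own z axis and vertical below 0.1 rad and angle between the x axis of module_yellow and the x axis of nest1, either way round below 0.25 rad and contact force between the fingers and module_yellow below 0.1 N and linear speed of module_yellow below 0.03 m/s), for 0.2 s.
2. the green module sits flat in nest 2 and has been let go (horizontal distance between module_green and nest2 below 0.006 m and z of module_green in the frame of nest2 between -0.003 and 0.003 m and angle between module_green's own z axis and vertical below 0.1 rad and angle between the x axis of module_green and the x axis of nest2, either way round below 0.25 rad and contact force between the fingers and module_green below 0.1 N and linear speed of module_green below 0.03 m/s), for 0.2 s.
3. the red module sits flat in nest 3 and has been let go (horizontal distance between module_red and nest3 below 0.006 m and z of module_red in the frame of nest3 between -0.003 and 0.003 m and angle between module_red's own z axis and vertical below 0.1 rad and angle between the x axis of module_red and the x axis of nest3, either way round below 0.25 rad and contact force between the fingers and module_red below 0.1 N and linear speed of module_red below 0.03 m/s), for 0.2 s.
4. the loaded shuttle is pushed home under the probe head (value of joint shuttle below 0.005 m and horizontal distance between module_yellow and nest1 below 0.006 m and z of module_yellow in the frame of nest1 between -0.003 and 0.003 m and angle between each of module_yellow, module_green, module_red's own z axis and vertical below 0.1 rad and angle between the x axis of module_yellow and the x axis of nest1, either way round below 0.25 rad and horizontal distance between module_green and nest2 below 0.006 m and z of module_green in the frame of nest2 between -0.003 and 0.003 m and angle between the x axis of module_green and the x axis of nest2, either way round below 0.25 rad and horizontal distance between module_red and nest3 below 0.006 m and z of module_red in the frame of nest3 between -0.003 and 0.003 m and angle between the x axis of module_red and the x axis of nest3, either way round below 0.25 rad), for 0.2 s.
5. the green start button is pressed down (value of joint start above 0.0045 m and value of joint shuttle below 0.006 m), for 0.05 s.
At the end, for the whole second after the job is handed in: Yellow, green and red modules stand at rest in nests 1, 2, 3 (within 6 mm of the nest centre, bottom within 3 mm of its floor); shuttle home within 6 mm; start button released again after the press; blue module, multimeter, mouse and carton moved no more than 30 mm (horizontal distance between module_yellow and nest1 below 0.006 m and z of module_yellow in the frame of nest1 between -0.003 and 0.003 m and angle between each of module_yellow, module_green, module_red's own z axis and vertical below 0.1 rad and angle between the x axis of module_yellow and the x axis of nest1, either way round below 0.25 rad and horizontal distance between module_green and nest2 below 0.006 m and z of module_green in the frame of nest2 between -0.003 and 0.003 m and angle between the x axis of module_green and the x axis of nest2, either way round below 0.25 rad and horizontal distance between module_red and nest3 below 0.006 m and z of module_red in the frame of nest3 between -0.003 and 0.003 m and angle between the x axis of module_red and the x axis of nest3, either way round below 0.25 rad and linear speed of each of module_yellow, module_green, module_red below 0.02 m/s and value of joint shuttle below 0.006 m and value of joint start below 0.002 m and distance of each of module_blue, multimeter, mouse, carton from where it was at the start of the episode below 0.03 m); the robot touches nothing.
It fails at once if the blue module is moved more than 30 mm (distance of module_blue from where it was at the start of the episode above 0.03 m).
It fails at once if the multimeter, mouse or carton is moved more than 30 mm (distance of any of multimeter, mouse, carton from where it was at the start of the episode above 0.03 m).
It fails at once if a module is dropped (faster than 0.5 m/s with no finger on it) ((linear speed of module_yellow above 0.5 m/s and contact force between the fingers and module_yellow below 0.05 N) or (linear speed of module_green above 0.5 m/s and contact force between the fingers and module_green below 0.05 N) or (linear speed of module_red above 0.5 m/s and contact force between the fingers and module_red below 0.05 N)).
It also fails if it takes over 72 s, if anything falls off the work surface, if the arm or the gripper's body presses on something with over 40 N, if the wrist force passes 120 N, or if a joint passes its speed limit or range.

ROBOT

A 6-joint arm with a two-finger parallel gripper is mounted at the origin on the work surface. World frame = base frame: x ahead of the robot, y to its left, z up, the work surface at z = 0. Lengths are in m, angles in degrees, forces in N, time in s.
With the tool pointing down it reaches from about 0.3 to 0.875 m from the base axis. Payload 4.2 kg.
Tool frame: the origin (TCP) lies at the very end of the fingers, on their centre line; the grasp point (between the pads) lies 19 mm behind it (env.hold_point_z is the z of the grasp point in the tool frame, in m); z points along the fingers, y is the line along which they close (so a half turn about z gives the same grasp; the last joint's range is limited). The gripper opens to 85 mm and grips with 20 to 120 N. Pads are 22 mm wide; open, the fingers measure 114 mm over their backs; the gripper's body (76 mm by 85 mm) begins 54 mm behind the grasp point. The pads swing forward as they close: fully open they stand 13 mm farther back than shut.
Start: joints at [-75.802, 18.312, 89.639, -0, 72.044, -1.146], TCP at [0.152, -0.555, 0.231] pointing down, gripper open.
Joint ranges: [-177.97, 177.97], [-48.28, 115.42], [12.27, 149.76], [-77.06, 257.06], [2.81, 150.46], [-146.56, 146.56]. Speed limits (degrees/s): [147.25, 147.25, 180, 180, 180, 180].

INTERFACE

Orientations are given as [roll, pitch, yaw] about the fixed x, y, z axes, in that order (R = Rz(yaw) Ry(pitch) Rx(roll)).
In Python, from plant import env, read_camera gives the robot as it stands. The module is installed in compiled form; this text tells all that it offers.
- The arm moves only by the shell command python3 -m creep 'ROWS'. ROWS is JSON, a list of rows, each a list of 7 numbers: the closure, from -1 (fully open) to 1 (shut), then the shift along the tool's x, y, z in cm, then the turn, a rotation vector about the tool's x, y, z in rad. A call has 1 to 8 rows; each row is the pose to reach, as a shift and turn from the pose commanded when the call began, along the tool's axes at that moment; what a row does not reach only later rows make up. A row lasts 1/10 s, in which the tool goes at most 50 mm and 8.59 degrees, less where a joint would pass 70% of its speed; a pose out of reach is approached as far as the arm can. A call with a gripper value outside its range is refused whole. The fingers move at their own pace and stop on an object; the grip force is fixed at half the most. Time passes only in rows, so rows that repeat a pose let the fingers close. It gives the time, the measured TCP pose, the force, the opening and the grip force at its end, in the units of the state.
- env.get_obs(): the state, without advancing time (a new reading comes with each control period).
- read_camera(name): name is "scene" or "top"; returns a dict with "img" (420x560x3 uint8, red, green, blue), "depth" (420x560 float32, m along the optical axis (not along the pixel's ray), 0 where there is no reading), "fx", "fy", "cx", "cy" (pixels), "distortion" ([k1, k2, p1, p2, k3] as OpenCV has them; the pictures are not rectified), "camera_from_world" (4x4, takes a point from world to camera coordinates). Camera axes: x right, y down, z forward; pixel columns grow to the right and rows downward; lengths in m; the calibration is good to about 2 mm. A picture is of the moment at which its call begins.
- env.close_job(): hands the job in; it is judged then, once.
The state is a dict: "clock": time; "q": joint angles; "dq": joint speeds; "joint_torque": joint torques, N m; "tool_pos": TCP position; "tool_rot": TCP orientation; "ft_force": force on the tool from outside, world axes, zero at the start; "wrist_torque": the same for the moment, N m; "gripper_width": finger opening in m; "finger_force": force on a finger pad.
Only numpy, scipy, OpenCV 4.12 (cv2) and the standard library are available. Lean on these libraries where they do the work, as an engineer would, in place of code of your own. Each camera call takes 0.05 s, during which the arm holds its last target. There are 200 camera calls.

## Working session

There is one attempt and no reset: what is moved stays moved. The work goes in short steps, Python scripts to look and compute and a shell command to move; the robot and the scene stay as the last step left them, time stands still between calls to the robot, and variables do not carry over. Pictures are saved under pics/ and viewed, at most 10 in all, crops included, and the job is handed in when it is done.

```bash
mkdir -p pics
python3 - <<'E'
from plant import env, read_camera
import cv2,numpy as np
for n in("scene","top"):
    c=read_camera(n); cv2.imwrite(f"pics/{n}0.png",c["img"][...,::-1]); np.savez(f"{n}0.npz",**c)
    print(n,c["fx"],c["cx"],c["cy"],c["distortion"],np.round(c["camera_from_world"],3).tolist())
print(env.get_obs(),env.hold_point_z)
E
```

```text
scene 419.51626638348097 277.86450377290276 213.72786430066938 [-0.04926172  0.          0.          0.          0.        ] [[-0.871, 0.49, -0.019, 0.459], [0.307, 0.515, -0.8, -0.047], [-0.383, -0.703, -0.599, 1.374], [0.0, 0.0, 0.0, 1.0]]
top 449.75578964889115 275.09170696161937 198.93205967401025 [-0.12599543  0.          0.          0.          0.        ] [[0.004, -1.0, -0.026, -0.006], [-0.981, 0.001, -0.197, 0.538], [0.196, 0.027, -0.98, 1.132], [0.0, 0.0, 0.0, 1.0]]
{'clock': 0.1, 'q': array([-7.58032554e+01,  1.83475484e+01,  8.96998520e+01, -2.01876842e-04,
        7.20427446e+01, -1.14703662e+00]), 'dq': array([-0.05378034, -0.07984809, -0.3277354 , -0.01106556,  0.07865637,
       -0.00916381]), 'joint_torque': array([ 1.22848742e-04, -4.16407299e+01, -2.34705162e+01, -2.15679687e-07,
        4.94554595e-03,  8.12561005e-07]), 'tool_pos': array([ 0.15203611, -0.55409829,  0.23056768]), 'tool_rot': array([-1.79909869e+02, -1.61263688e-03,  1.53438423e+01]), 'ft_force': array([-0.49444942, -0.77487473,  0.19140613]), 'wrist_torque': array([ 0.02410407, -0.02360498, -0.01691253]), 'finger_force': 0.0, 'gripper_width': 0.08529269407914887} -0.0187
```

View pics/top0.png

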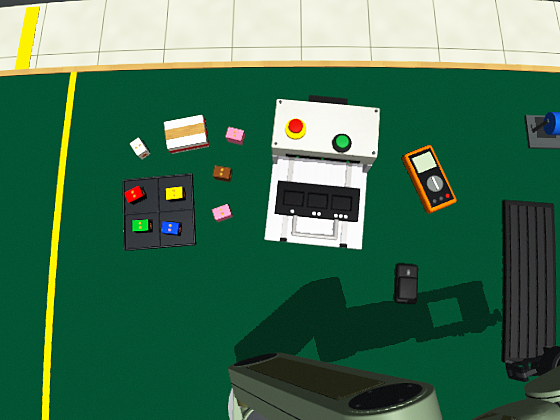

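View pics/scene0.png

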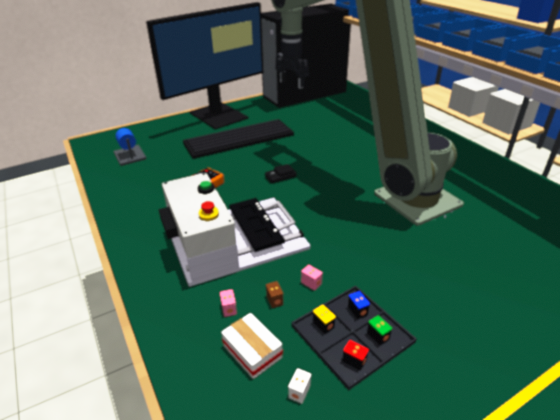

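The top view shows the tray with red (135,195), yellow (174,193), green (142,226) and blue (171,229). The look-alikes outside the tray are white (140,148), pink (235,134) and (222,212), and brown (222,173). The ones I want are the red, yellow and green caps in the tray cells. The shuttle block is at (318,201) and the green button at (342,142). The scene view agrees.

```bash
cat > h.py <<'E'
import cv2,numpy as np
def K(c): return np.array([[c["fx"],0,c["cx"]],[0,c["fy"],c["cy"]],[0,0,1.]])
def onplane(c,px,z):
    T=c["camera_from_world"];R=T[:3,:3];C=-R.T@T[:3,3]
    n=cv2.undistortPoints(np.array(px,float).reshape(-1,1,2),K(c),np.array(c["distortion"],float))[:,0]
    d=np.c_[n,np.ones(len(n))]@R
    return (C+d*((z-C[2])/d[:,2])[:,None])[:,:2]
def world(c,px):
    px=np.array(px);T=c["camera_from_world"];R=T[:3,:3];C=-R.T@T[:3,3]
    n=cv2.undistortPoints(px.astype(float).reshape(-1,1,2),K(c),np.array(c["distortion"],float))[:,0]
    return C+(np.c_[n,np.ones(len(n))]*c["depth"][px[:,1],px[:,0]][:,None])@R
def hues(c): return cv2.cvtColor(c["img"],cv2.COLOR_RGB2HSV)
RG={"yellow":(24,34),"green":(45,75),"blue":(105,128),"red":(172,4)}
def blob(c,col,roi,v=90,s=150):
    H=hues(c);a,b=RG[col];h=H[...,0]
    m=((h>=a)&(h<=b) if a<b else (h>=a)|(h<=b))&(H[...,1]>s)&(H[...,2]>v)
    k=np.zeros(m.shape,bool);x0,y0,x1,y1=roi;k[y0:y1,x0:x1]=1;m=(m&k).astype(np.uint8)
    n,l,st,ce=cv2.connectedComponentsWithStats(m)
    i=1+np.argmax(st[1:,4]);return (l==i)
def hull_pix(m):
    cs,_=cv2.findContours(m.astype(np.uint8),cv2.RETR_EXTERNAL,cv2.CHAIN_APPROX_NONE)
    return max(cs,key=cv2.contourArea)[:,0]
def rect(P):
    (c,(w,h),a)=cv2.minAreaRect((np.array(P)*1000).astype(np.float32))
    if w>h: w,h,a=h,w,a+90   # a = direction of short side
    return np.round(c,1),round(w,1),round(h,1),round((a+90)%180-90,1)
E
python3 - <<'E'
from h import *
t=dict(np.load("top0.npz"));s=dict(np.load("scene0.npz"))
for n in t: 
    pass
for c,rois in((t,(122,174,197,250)),(s,(290,285,415,385))):
  for col in("yellow","green","red","blue"):
    for v in (90,150):
      m=blob(c,col,rois,v); ys,xs=np.nonzero(m)
      W=world(c,np.c_[xs,ys]); top=W[W[:,2]>np.median(W[:,2])-.003]
      print(col,v,len(xs),"px",xs.mean().round(),ys.mean().round(),"plane",*rect(onplane(c,hull_pix(m),.046)),"depthz",np.percentile(W[:,2],[5,50,95]).round(4),"depth",*rect(top[:,:2]))
H=hues(t)
# block
dark=np.zeros(H.shape[:2],bool);dark[175:226,268:366]=H[175:226,268:366,2]<75
n,l,st,ce=cv2.connectedComponentsWithStats(dark.astype(np.uint8));i=1+np.argmax(st[1:,4]);m=l==i
print("block",st[i],rect(onplane(t,hull_pix(m),.046)))
ys,xs=np.nonzero(m);W=world(t,np.c_[xs,ys]);print(np.percentile(W[:,2],[5,20,50,80,95]).round(4),W.mean(0).round(4))
# button / estop
for c,r1,r2 in((t,(325,125,360,158),(280,112,310,145)),(s,(190,175,218,195),(195,195,225,225))):
  for col,r in(("green",r1),("red",r2)):
    m=blob(c,col,r,60,100);ys,xs=np.nonzero(m);W=world(c,np.c_[xs,ys]);print(col,len(xs),xs.mean(),ys.mean(),W.mean(0).round(4),np.percentile(W[:,2],[5,50,95]).round(4))
# head top
m=(H[...,1]<40)&(H[...,2]>120);m[:, :265]=0;m[:90]=0;m[165:]=0;m[:,385:]=0
ys,xs=np.nonzero(m);W=world(t,np.c_[xs,ys]);k=abs(W[:,2]-.165)<.01;print("head",rect(W[k,:2]),np.median(W[k,2]))
a=cv2.resize(t["img"][165:255,115:205],None,fx=4.4,fy=4.4,interpolation=cv2.INTER_CUBIC)
b=cv2.resize(t["img"][165:255,262:372],None,fx=3.6,fy=4.4,interpolation=cv2.INTER_CUBIC)
cv2.imwrite("pics/crop1.png",np.hstack([a,b])[...,::-1])
E
```

```text
yellow 90 194 px 174.0 193.0 plane [557.6 267.8] 32.0 45.8 7.0 depthz [0.0054 0.046  0.05  ] depth [448.2 118.7] 47.9 418.7 -36.1
yellow 150 184 px 173.0 193.0 plane [557.5 268.7] 32.0 44.1 7.1 depthz [0.0056 0.0462 0.0501] depth [448.2 118.7] 47.9 418.7 -36.1
green 90 170 px 140.0 225.0 plane [469.3 357.8] 30.3 41.9 4.4 depthz [0.0053 0.0457 0.0503] depth [469.6 356.1] 30.6 40.6 4.7
green 150 163 px 139.0 225.0 plane [469.6 357.8] 29.4 41.5 3.6 depthz [0.0054 0.0458 0.0504] depth [469.5 356.1] 28.8 40.6 4.3
red 90 176 px 133.0 194.0 plane [554.9 381. ] 32.0 46.7 26.9 depthz [0.0035 0.045  0.0499] depth [426.7 187.4] 47.0 506.8 -33.7
red 150 169 px 133.0 194.0 plane [554.8 381. ] 32.0 44.5 26.9 depthz [0.0033 0.045  0.0499] depth [426.7 187.4] 44.8 506.9 -33.5
blue 90 190 px 170.0 228.0 plane [462.9 275. ] 32.0 47.0 -5.8 depthz [0.0071 0.0453 0.0494] depth [463.6 274.8] 29.9 42.7 -6.2
blue 150 175 px 170.0 227.0 plane [463.5 275.2] 30.8 45.9 -7.7 depthz [0.0263 0.0455 0.0495] depth [463.6 274.7] 29.8 42.7 -6.0
yellow 90 267 px 324.0 314.0 plane [557.1 268.2] 34.7 49.7 5.9 depthz [0.0
[... 843 characters left out ...]
.0 299.0 plane [463.  274.4] 33.0 47.9 -5.1 depthz [0.0056 0.0457 0.0481] depth [462.6 275. ] 31.7 45.2 -7.1
block [ 275  181   85   41 2681] (array([ 534.5, -116. ]), 90.9, 220.2, -5.8)
[0.0337 0.0372 0.0448 0.0474 0.0494] [ 0.5351 -0.1152  0.0482]
green 142 341.9577464788732 141.0211267605634 [ 0.6532 -0.1683  0.1859] [0.1778 0.1866 0.19  ]
red 145 295.28275862068966 125.43448275862069 [ 0.6829 -0.0562  0.2126] [0.1954 0.1986 0.2015]
green 72 205.27777777777777 184.65277777777777 [ 0.6551 -0.1625  0.1852] [0.1787 0.1867 0.1889]
red 107 207.29906542056074 205.97196261682242 [ 0.6919 -0.0512  0.197 ] [0.1842 0.1988 0.2011]
head (array([ 696.5, -133.1]), 132.2, 258.7, -5.7) 0.1648969128622687
```

View pics/crop1.png

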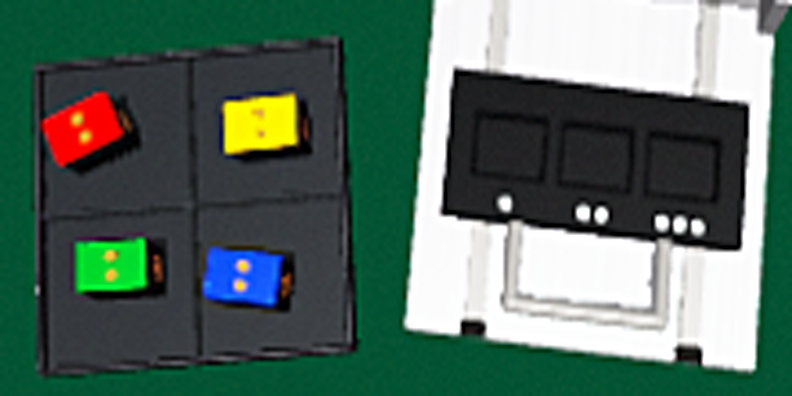

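The crop confirms the targets: pure yellow, green and red caps inside tray cells, and nest 1 (one dot) at the left (+y) end. Next I'll refine the nest edge, add a move calculator, and move to yellow.

```bash
cat > g.py <<'E'
import sys,numpy as np
from scipy.spatial.transform import Rotation as R
from plant import env
def to(x,y,z,yaw):
    o=env.get_obs();A=R.from_euler("xyz",o["tool_rot"],degrees=True);B=R.from_euler("xyz",[180,0,yaw],degrees=True)
    d=A.inv().apply(np.array([x,y,z])/1000-o["tool_pos"])*100
    print("shift cm",d.round(2),"rot",(A.inv()*B).as_rotvec().round(3),"rows",max(np.linalg.norm(d)/5,np.degrees((A.inv()*B).magnitude())/8.59).round(1),"t",round(o["clock"],1),"F",o["ft_force"].round(1),"w",round(o["gripper_width"]*1000,1),"ff",round(float(o["finger_force"]),1))
if __name__=="__main__": to(*map(float,sys.argv[1:5]))
E
python3 - <<'E'
from h import *
t=dict(np.load("top0.npz"));G=cv2.cvtColor(t["img"],cv2.COLOR_RGB2GRAY).astype(float)
th=np.radians(-5.75);u=np.array([np.cos(th),np.sin(th)]);v=np.array([-u[1],u[0]])
c0=np.array([534.5,-116]);T=t["camera_from_world"]
def samp(P):
    p=cv2.projectPoints(np.c_[P/1000,np.full(len(P),.046)],cv2.Rodrigues(T[:3,:3])[0],T[:3,3],K(t),np.array(t["distortion"],float))[0][:,0]
    return cv2.remap(G.astype(np.float32),p[:,0].astype(np.float32).reshape(1,-1),p[:,1].astype(np.float32).reshape(1,-1),cv2.INTER_LINEAR)[0]
s=np.arange(-70,71,1.)
prof=np.mean([samp(c0+s[:,None]*u+k*v) for k in list(range(-25,26,2))],0)
print("along u (nest2)",[(int(a),int(b)) for a,b in zip(s,prof)][10:-10:2])
s=np.arange(-120,121,1.)
prof=np.mean([samp(c0+s[:,None]*v+k*u) for k in range(-10,15,2)],0)
print("along v",[(int(a),int(b)) for a,b in zip(s,prof)][::2])
E
python3 g.py 557 268 150 96.3
```

```text
along u (nest2) [(-60, 251), (-58, 251), (-56, 251), (-54, 252), (-52, 253), (-50, 254), (-48, 251), (-46, 171), (-44, 34), (-42, 12), (-40, 33), (-38, 67), (-36, 101), (-34, 115), (-32, 115), (-30, 94), (-28, 54), (-26, 33), (-24, 35), (-22, 36), (-20, 31), (-18, 23), (-16, 23), (-14, 31), (-12, 36), (-10, 35), (-8, 35), (-6, 35), (-4, 35), (-2, 35), (0, 34), (2, 34), (4, 33), (6, 33), (8, 33), (10, 33), (12, 34), (14, 33), (16, 27), (18, 18), (20, 12), (22, 20), (24, 29), (26, 33), (28, 33), (30, 33), (32, 32), (34, 32), (36, 32), (38, 31), (40, 28), (42, 19), (44, 33), (46, 141), (48, 235), (50, 254), (52, 253), (54, 251), (56, 250), (58, 250), (60, 250)]
along v [(-120, 254), (-118, 253), (-116, 253), (-114, 254), (-112, 233), (-110, 122), (-108, 15), (-106, 29), (-104, 35), (-102, 37), (-100, 37), (-98, 37), (-96, 37), (-94, 36), (-92, 29), (-90, 14), (-88, 16), (-86, 28), (-84, 39), (-82, 38), (-80, 37), (-78, 37), (-76, 37), (-74, 37), (-72, 37), (-70, 37), (-68, 37), (-66, 37), (-64, 37), (-62, 36), (-60, 36), (-58, 37), (-56, 37), (-54, 37), (-52, 36), (-50, 36), (-48, 36), 
[... 290 characters left out ...]
6), (10, 35), (12, 36), (14, 35), (16, 35), (18, 36), (20, 37), (22, 35), (24, 26), (26, 21), (28, 27), (30, 34), (32, 37), (34, 34), (36, 25), (38, 18), (40, 24), (42, 33), (44, 36), (46, 35), (48, 35), (50, 35), (52, 35), (54, 35), (56, 34), (58, 34), (60, 34), (62, 34), (64, 34), (66, 34), (68, 34), (70, 35), (72, 34), (74, 34), (76, 34), (78, 34), (80, 33), (82, 33), (84, 35), (86, 31), (88, 22), (90, 18), (92, 26), (94, 33), (96, 34), (98, 33), (100, 33), (102, 32), (104, 30), (106, 22), (108, 21), (110, 130), (112, 240), (114, 254), (116, 252), (118, 250), (120, 249)]
shift cm [ 60.81 -68.55   8.17] rot [-1.000e-03 -1.000e-03 -1.413e+00] rows 18.4 t 0.1 F [-0.5 -0.8  0.2] w 85.3 ff 0.0
```

```bash
python3 -m creep '[[-1,4,-4.5,0.3,0,0,-0.15],[-1,8,-9,0.6,0,0,-0.3],[-1,12,-13.5,0.9,0,0,-0.45],[-1,15,-17,1.2,0,0,-0.6],[-1,18.5,-21,1.5,0,0,-0.75],[-1,22,-25,1.8,0,0,-0.9],[-1,25.5,-28.5,2.1,0,0,-1.05],[-1,28.5,-32,2.4,0,0,-1.15]]'; python3 g.py 557 268 150 96.3
```

```text
clock: 0.9
tool_pos: [0.3297, -0.1948, 0.209]
tool_rot: [180.0, 0.0, 81.5]
ft_force: [1.1, -0.9, -0.0]
gripper_width: 0.0852
finger_force: 0.0
shift cm [49.14 15.62  5.9 ] rot [ 0.     0.    -0.259] rows 10.4 t 0.9 F [ 1.1 -0.9 -0. ] w 85.2 ff 0.0
```

```bash
python3 -m creep '[[-1,5,1.5,0.6,0,0,-0.1],[-1,10,3,1.2,0,0,-0.2],[-1,15,4.6,1.8,0,0,-0.26],[-1,20,6.2,2.4,0,0,-0.26],[-1,24.5,7.7,3,0,0,-0.26],[-1,29,9.2,3.6,0,0,-0.26],[-1,33.5,10.7,4.2,0,0,-0.26],[-1,38,12.2,5,0,0,-0.26]]'; python3 g.py 557 268 150 96.3
```

```text
clock: 1.7
tool_pos: [0.5073, 0.1604, 0.1591]
tool_rot: [180.0, 0.0, 96.2]
ft_force: [1.2, -0.0, 0.3]
gripper_width: 0.0853
finger_force: 0.0
shift cm [10.16  6.1   0.9 ] rot [ 0.     0.    -0.002] rows 2.4 t 1.7 F [ 1.2 -0.   0.3] w 85.3 ff 0.0
```

```bash
python3 -m creep '[[-1,4,1.2,0.5,0,0,0],[-1,8,2.4,0.9,0,0,0],[-1,9.5,2.9,0.9,0,0,0],[-1,9.5,2.9,0.9,0,0,0],[-1,9.5,2.9,0.9,0,0,0]]'; python3 g.py 557 268 16 96.3
```

```text
clock: 2.2
tool_pos: [0.525, 0.2549, 0.1503]
tool_rot: [-179.9, 0.1, 96.1]
ft_force: [-0.1, -0.4, -0.6]
gripper_width: 0.0857
finger_force: 0.0
shift cm [ 0.97  3.33 13.42] rot [-0.001  0.001 -0.003] rows 2.8 t 2.2 F [-0.1 -0.4 -0.6] w 85.7 ff 0.0
```

```bash
python3 -m creep '[[-1,0.95,3.35,0,0,0,0],[-1,0.95,3.35,2,0,0,0],[-1,0.95,3.35,5,0,0,0],[-1,0.95,3.35,8,0,0,0],[-1,0.95,3.35,8,0,0,0],[-1,0.95,3.35,8,0,0,0]]'; python3 g.py 557 268 16 96.3
```

```text
clock: 2.8
tool_pos: [0.5579, 0.2675, 0.0711]
tool_rot: [-180.0, 0.0, 96.0]
ft_force: [0.1, 0.0, 0.1]
gripper_width: 0.0858
finger_force: 0.0
shift cm [ 0.06 -0.08  5.51] rot [-0.     0.    -0.005] rows 1.1 t 2.8 F [0.1 0.  0.1] w 85.8 ff 0.0
```

```bash
python3 -m creep '[[-1,0.05,-0.1,3,0,0,0],[-1,0.05,-0.1,5.5,0,0,0],[-1,0.05,-0.1,5.5,0,0,0],[1,0.05,-0.1,5.5,0,0,0],[1,0.05,-0.1,5.5,0,0,0],[1,0.05,-0.1,5.5,0,0,0],[1,0.05,-0.1,5.5,0,0,0],[1,0.05,-0.1,5.5,0,0,0]]'; python3 g.py 557 268 16 96.3
```

```text
clock: 3.6
tool_pos: [0.5576, 0.2697, 0.017]
tool_rot: [179.9, -0.0, 96.1]
ft_force: [-0.4, 0.1, 6.2]
gripper_width: 0.0292
finger_force: 60.9
shift cm [-0.16 -0.08  0.1 ] rot [ 0.003 -0.001 -0.003] rows 0.0 t 3.6 F [-0.4  0.1  6.2] w 29.2 ff 60.9
```

```bash
python3 -m creep '[[1,0,0,-2,0,0,0],[1,0,0,-6,0,0,0],[1,0,0,-10,0,0,0],[1,0,0,-11,0,0,0],[1,0,0,-11,0,0,0]]'; python3 g.py 542.6 -50.8 130 84.25
```

```text
clock: 4.1
tool_pos: [0.5576, 0.2697, 0.1274]
tool_rot: [179.8, -0.1, 96.1]
ft_force: [0.4, -0.6, -1.4]
gripper_width: 0.0288
finger_force: 59.9
shift cm [-31.71  -4.91  -0.32] rot [ 0.004 -0.002  0.207] rows 6.4 t 4.1 F [ 0.4 -0.6 -1.4] w 28.8 ff 59.9
```

```bash
python3 -m creep '[[1,-3,-0.5,0,0,0,0.03],[1,-8,-1.2,-0.3,0,0,0.07],[1,-12.5,-2,-0.3,0,0,0.11],[1,-17,-2.7,-0.3,0,0,0.15],[1,-21.5,-3.4,-0.3,0,0,0.19],[1,-26,-4.1,-0.3,0,0,0.207],[1,-30,-4.7,-0.3,0,0,0.207],[1,-31.7,-4.9,-0.3,0,0,0.207]]'; python3 -m creep '[[1,0,0,0,0,0,0],[1,0,0,0,0,0,0],[1,0,0,0,0,0,0]]'; python3 g.py 542.6 -50.8 62 84.25
python3 - <<'E'
from h import *
from plant import read_camera
a=read_camera("top")["img"][150:240,260:380];b=read_camera("scene")["img"][185:285,190:310]
cv2.imwrite("pics/hold1.png",np.hstack([cv2.resize(a,(390,390)),cv2.resize(b,(400,390))])[...,::-1])
E
```

```text
clock: 4.9
tool_pos: [0.5399, -0.0542, 0.1262]
tool_rot: [-179.7, 0.1, 84.1]
ft_force: [0.6, -0.2, -1.2]
gripper_width: 0.0288
finger_force: 59.8
clock: 5.2
tool_pos: [0.5413, -0.0501, 0.1275]
tool_rot: [-179.9, -0.0, 84.3]
ft_force: [-0.3, 0.7, -0.6]
gripper_width: 0.0292
finger_force: 59.8
shift cm [-0.06  0.15  6.55] rot [-0.002 -0.     0.001] rows 1.3 t 5.2 F [-0.3  0.7 -0.6] w 29.2 ff 59.8
```

View pics/hold1.png

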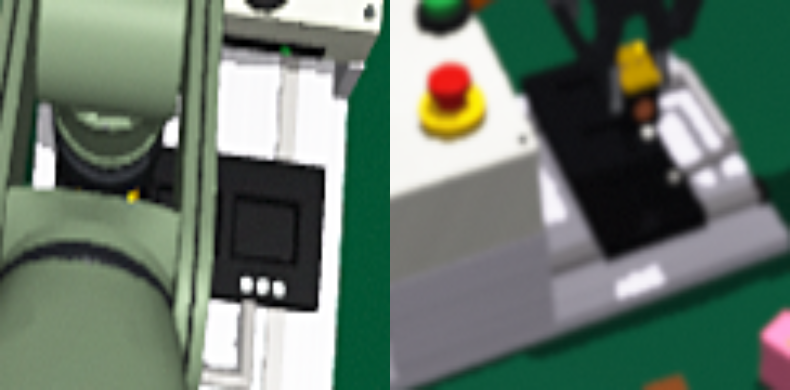

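The yellow module is held upright over the nest row, with its cap between the fingers in the scene crop at about (638,65). Lowering it now.

```bash
python3 -m creep '[[1,-0.05,0.15,3,0,0,0],[1,-0.05,0.15,5.5,0,0,0],[1,-0.05,0.15,6.5,0,0,0],[1,-0.05,0.15,6.5,0,0,0],[1,-0.05,0.15,6.5,0,0,0]]'; python3 g.py 542.6 -50.8 49.5 84.25
```

```text
clock: 5.8
tool_pos: [0.544, -0.0515, 0.0642]
tool_rot: [179.9, 0.0, 84.3]
ft_force: [0.3, -0.1, -0.4]
gripper_width: 0.0292
finger_force: 59.9
shift cm [ 0.05 -0.15  1.47] rot [0.001 0.    0.001] rows 0.3 t 5.8 F [ 0.3 -0.1 -0.4] w 29.2 ff 59.9
```

```bash
python3 -m creep '[[1,0.05,-0.12,0,0,0,0],[1,0.05,-0.12,0.3,0,0,0],[1,0.05,-0.12,0.6,0,0,0],[1,0.05,-0.12,0.9,0,0,0],[1,0.05,-0.12,1.2,0,0,0],[1,0.05,-0.12,1.2,0,0,0],[1,0.05,-0.12,1.2,0,0,0]]'; python3 g.py 542.6 -50.8 49.5 84.25
```

```text
clock: 6.5
tool_pos: [0.5421, -0.0512, 0.0514]
tool_rot: [-180.0, 0.0, 84.3]
ft_force: [0.4, -0.1, -1.0]
gripper_width: 0.0288
finger_force: 59.9
shift cm [0.04 0.04 0.19] rot [-0.  0.  0.] rows 0.0 t 6.5 F [ 0.4 -0.1 -1. ] w 28.8 ff 59.9
```

```bash
python3 -m creep '[[1,0,0,0.1,0,0,0],[1,0,0,0.2,0,0,0],[1,0,0,0.2,0,0,0],[1,0,0,0.2,0,0,0]]'; python3 g.py 542.6 -50.8 49.5 84.25
```

```text
clock: 6.9
tool_pos: [0.5421, -0.0512, 0.0495]
tool_rot: [180.0, 0.0, 84.3]
ft_force: [-0.3, -0.5, 0.3]
gripper_width: 0.0293
finger_force: 59.9
shift cm [ 0.04  0.04 -0.  ] rot [0. 0. 0.] rows 0.0 t 6.9 F [-0.3 -0.5  0.3] w 29.3 ff 59.9
```

```bash
python3 -m creep '[[1,0,0,0.05,0,0,0],[1,0,0,0.1,0,0,0],[1,0,0,0.15,0,0,0],[1,0,0,0.15,0,0,0]]'; python3 g.py 542.6 -50.8 49.5 84.25
```

```text
clock: 7.3
tool_pos: [0.5422, -0.0512, 0.049]
tool_rot: [180.0, 0.0, 84.3]
ft_force: [-3.0, 0.5, 7.5]
gripper_width: 0.029
finger_force: 60.9
shift cm [ 0.04  0.03 -0.05] rot [0.001 0.    0.   ] rows 0.0 t 7.3 F [-3.   0.5  7.5] w 29.0 ff 60.9
```

```bash
python3 -m creep '[[-1,0,0,0,0,0,0],[-1,0,0,0,0,0,0],[-1,0,0,0,0,0,0],[-1,0,0,0,0,0,0],[-1,0,0,-2,0,0,0],[-1,0,0,-6,0,0,0],[-1,0,0,-9,0,0,0],[-1,0,0,-9,0,0,0]]'; python3 g.py 468.8 356.8 140 94
```

```text
clock: 8.1
tool_pos: [0.5451, -0.0515, 0.1423]
tool_rot: [179.5, 0.0, 84.3]
ft_force: [1.9, 0.4, 0.5]
gripper_width: 0.0853
finger_force: 0.0
shift cm [ 39.87 -11.67   0.11] rot [ 0.009  0.001 -0.17 ] rows 8.3 t 8.1 F [1.9 0.4 0.5] w 85.3 ff 0.0
```

```bash
python3 -m creep '[[-1,4.8,-1.4,0,0,0,-0.03],[-1,9.6,-2.8,0,0,0,-0.06],[-1,14.4,-4.2,0,0,0,-0.09],[-1,19.2,-5.6,0,0,0,-0.12],[-1,24,-7,0,0,0,-0.15],[-1,28.8,-8.4,0,0,0,-0.17],[-1,33.6,-9.8,0,0,0,-0.17],[-1,38,-11.2,0,0,0,-0.17]]'; python3 -m creep '[[-1,1.7,-0.3,0,0,0,0],[-1,1.7,-0.3,1,0,0,0],[-1,1.7,-0.3,1,0,0,0],[-1,1.7,-0.3,1,0,0,0]]'; python3 g.py 468.8 356.8 16 94.2
python3 - <<'E'
from h import *
from plant import read_camera
a=read_camera("top");b=read_camera("scene")
cv2.imwrite("pics/p2.png",np.hstack([cv2.resize(a["img"][150:255,260:380],(390,390)),cv2.resize(b["img"][185:285,190:310],(400,390))])[...,::-1])
for c,r in((a,(262,170,372,230)),(b,(225,190,310,260))):
    m=blob(c,"yellow",r);ys,xs=np.nonzero(m);W=world(c,np.c_[xs,ys]);print(rect(onplane(c,hull_pix(m),.078)),np.median(W[:,2]),W[abs(W[:,2]-.078)<.006].mean(0).round(4))
E
```

```text
clock: 8.9
tool_pos: [0.4675, 0.3401, 0.137]
tool_rot: [-179.9, 0.0, 94.0]
ft_force: [0.9, -0.2, 1.2]
gripper_width: 0.0853
finger_force: 0.0
clock: 9.3
tool_pos: [0.4644, 0.353, 0.1271]
tool_rot: [-179.9, 0.1, 93.9]
ft_force: [1.1, -1.0, -0.1]
gripper_width: 0.0854
finger_force: 0.0
shift cm [ 0.37  0.49 11.1 ] rot [-0.002  0.002 -0.005] rows 2.2 t 9.3 F [ 1.1 -1.  -0.1] w 85.4 ff 0.0
(array([541.9, -51.7]), 32.2, 46.0, -5.4) 0.07780764893017067 [ 0.5427 -0.0529  0.078 ]
(array([542.4, -51.9]), 36.8, 55.0, -6.4) 0.07805895956648123 [ 0.5441 -0.0502  0.0782]
```

View pics/p2.png

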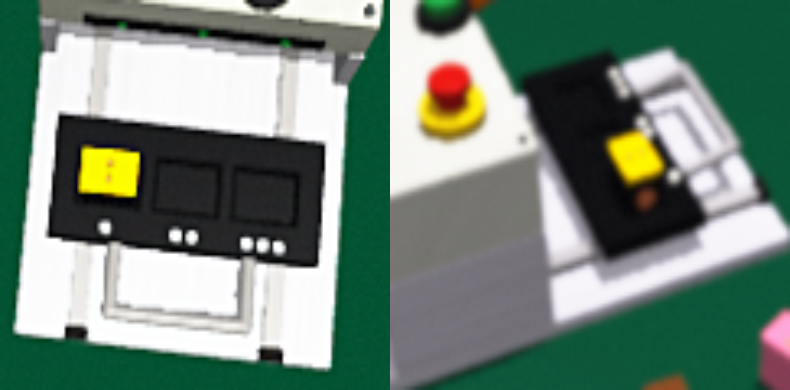

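Yellow sits flat in nest 1, with its top at 78 mm and in the one-dot pocket at crop pixel (110,172). Next is green.

```bash
python3 -m creep '[[-1,0.35,0.45,0,0,0,0],[-1,0.35,0.45,2.5,0,0,0],[-1,0.35,0.45,5.5,0,0,0],[-1,0.35,0.45,5.5,0,0,0],[-1,0.35,0.45,5.5,0,0,0],[-1,0.35,0.45,5.5,0,0,0]]'; python3 g.py 468.8 356.8 16 94.2
```

```text
clock: 10.0
tool_pos: [0.4699, 0.3592, 0.0745]
tool_rot: [179.9, -0.1, 94.0]
ft_force: [0.9, 0.8, 1.6]
gripper_width: 0.0854
finger_force: 0.0
shift cm [-0.24 -0.14  5.85] rot [ 0.003 -0.001 -0.004] rows 1.2 t 10.0 F [0.9 0.8 1.6] w 85.4 ff 0.0
```

```bash
python3 -m creep '[[-1,-0.15,-0.1,3,0,0,0],[-1,-0.15,-0.1,5.8,0,0,0],[-1,-0.15,-0.1,5.8,0,0,0],[1,-0.15,-0.1,5.8,0,0,0],[1,-0.15,-0.1,5.8,0,0,0],[1,-0.15,-0.1,5.8,0,0,0],[1,-0.15,-0.1,5.8,0,0,0],[1,-0.15,-0.1,5.8,0,0,0]]'; python3 g.py 468.8 356.8 16 94.2;python3 -m creep '[[1,0,0,-2,0,0,0],[1,0,0,-6,0,0,0],[1,0,0,-10,0,0,0],[1,0,0,-12,0,0,0],[1,0,0,-12,0,0,0]]';python3 g.py 535.8 -116 135 84.25
```

```text
clock: 10.8
tool_pos: [0.4687, 0.3577, 0.0164]
tool_rot: [179.9, -0.1, 94.0]
ft_force: [-0.9, -0.6, 7.4]
gripper_width: 0.0288
finger_force: 60.1
shift cm [-0.09  0.01  0.04] rot [ 0.002 -0.001 -0.003] rows 0.0 t 10.8 F [-0.9 -0.6  7.4] w 28.8 ff 60.1
clock: 11.3
tool_pos: [0.4694, 0.3583, 0.1384]
tool_rot: [179.6, -0.2, 94.0]
ft_force: [0.6, 0.6, -1.6]
gripper_width: 0.0296
finger_force: 59.3
shift cm [-47.78   3.3    0.18] rot [ 0.006 -0.004  0.17 ] rows 9.6 t 11.3 F [ 0.6  0.6 -1.6] w 29.6 ff 59.3
```

```bash
python3 -m creep '[[1,-3,0.2,0,0,0,0.03],[1,-8,0.5,0,0,0,0.06],[1,-13,0.9,0,0,0,0.09],[1,-18,1.2,0,0,0,0.12],[1,-23,1.6,0,0,0,0.15],[1,-28,1.9,0,0,0,0.17],[1,-33,2.3,0,0,0,0.17],[1,-38,2.6,0,0,0,0.17]]'; python3 -m creep '[[1,-4.5,0.3,0,0,0,0],[1,-8,0.6,0,0,0,0],[1,-8,0.6,0,0,0,0],[1,-8,0.6,0,0,0,0],[1,-8,0.6,0,0,0,0]]'; python3 g.py 535.8 -115.4 62 84.25
```

```text
clock: 12.1
tool_pos: [0.5192, -0.0212, 0.1334]
tool_rot: [-179.8, 0.0, 84.3]
ft_force: [1.2, 0.3, -0.7]
gripper_width: 0.029
finger_force: 59.4
clock: 12.6
tool_pos: [0.5176, -0.0985, 0.1341]
tool_rot: [-179.9, -0.0, 84.3]
ft_force: [-0.8, 0.5, -1.3]
gripper_width: 0.0291
finger_force: 59.3
shift cm [-1.5   1.99  7.2 ] rot [-0.002 -0.001  0.001] rows 1.5 t 12.6 F [-0.8  0.5 -1.3] w 29.1 ff 59.3
```

```bash
python3 -m creep '[[1,-1.5,2,0,0,0,0],[1,-1.5,2,3,0,0,0],[1,-1.5,2,6,0,0,0],[1,-1.5,2,7,0,0,0],[1,-1.5,2,7,0,0,0],[1,-1.5,2,7,0,0,0],[1,-1.5,2,7,0,0,0]]'; python3 g.py 535.8 -115.4 51 84.25
```

```text
clock: 13.3
tool_pos: [0.5377, -0.1163, 0.0665]
tool_rot: [179.8, 0.0, 84.3]
ft_force: [-0.9, 0.4, -1.2]
gripper_width: 0.0292
finger_force: 59.5
shift cm [ 0.07 -0.2   1.54] rot [0.003 0.    0.001] rows 0.3 t 13.3 F [-0.9  0.4 -1.2] w 29.2 ff 59.5
```

```bash
python3 -m creep '[[1,0.05,-0.1,0.3,0,0,0],[1,0.05,-0.1,0.3,0,0,0],[1,0.05,-0.1,0.3,0,0,0],[1,0.05,-0.1,0.3,0,0,0],[1,0.05,-0.1,0.3,0,0,0],[1,0.05,-0.1,0.3,0,0,0]]'; python3 g.py 535.8 -115.4 50.5 84.25
```

```text
clock: 13.9
tool_pos: [0.5357, -0.1159, 0.062]
tool_rot: [180.0, 0.0, 84.3]
ft_force: [-0.6, -0.3, -0.7]
gripper_width: 0.0292
finger_force: 59.5
shift cm [0.05 0.01 1.15] rot [0. 0. 0.] rows 0.2 t 13.9 F [-0.6 -0.3 -0.7] w 29.2 ff 59.5
```

```bash
python3 -m creep '[[1,0.05,0,0.3,0,0,0],[1,0.05,0,0.6,0,0,0],[1,0.05,0,0.9,0,0,0],[1,0.05,0,1.15,0,0,0],[1,0.05,0,1.25,0,0,0],[1,0.05,0,1.3,0,0,0],[1,0.05,0,1.3,0,0,0],[1,0.05,0,1.3,0,0,0]]'; python3 g.py 535.8 -115.4 48.4 84.25
```

```text
clock: 14.7
tool_pos: [0.5358, -0.1154, 0.0491]
tool_rot: [180.0, 0.0, 84.3]
ft_force: [-0.2, 0.1, -0.5]
gripper_width: 0.029
finger_force: 59.5
shift cm [-0.   -0.    0.07] rot [0. 0. 0.] rows 0.0 t 14.7 F [-0.2  0.1 -0.5] w 29.0 ff 59.5
```

```bash
python3 -m creep '[[1,0,0,0.05,0,0,0],[1,0,0,0.1,0,0,0],[1,0,0,0.15,0,0,0],[1,0,0,0.15,0,0,0]]'; python3 g.py 535.8 -115.4 48.4 84.25
```

```text
clock: 15.1
tool_pos: [0.5358, -0.1154, 0.0484]
tool_rot: [180.0, 0.0, 84.3]
ft_force: [-1.1, 0.6, 5.6]
gripper_width: 0.0294
finger_force: 60.4
shift cm [ 0. -0.  0.] rot [0.001 0.    0.   ] rows 0.0 t 15.1 F [-1.1  0.6  5.6] w 29.4 ff 60.4
```

Green is touching the nest floor, so I'll release it and rise.

```bash
python3 -m creep '[[-1,0,0,0,0,0,0],[-1,0,0,0,0,0,0],[-1,0,0,0,0,0,0],[-1,0,0,0,0,0,0],[-1,0,0,-2,0,0,0],[-1,0,0,-6,0,0,0],[-1,0,0,-9,0,0,0],[-1,0,0,-9,0,0,0]]'; python3 g.py 554.6 380.8 140 117
```

```text
clock: 15.9
tool_pos: [0.5385, -0.116, 0.1418]
tool_rot: [179.5, 0.1, 84.3]
ft_force: [0.3, 0.2, -0.4]
gripper_width: 0.0852
finger_force: 0.0
shift cm [49.59 -3.36  0.08] rot [ 0.009  0.004 -0.571] rows 9.9 t 15.9 F [ 0.3  0.2 -0.4] w 85.2 ff 0.0
```

```bash
python3 -m creep '[[-1,4.9,-0.3,0,0,0,-0.07],[-1,9.8,-0.6,0,0,0,-0.14],[-1,14.7,-1,0,0,0,-0.21],[-1,19.6,-1.3,0,0,0,-0.28],[-1,24.5,-1.6,0,0,0,-0.35],[-1,29.4,-2,0,0,0,-0.42],[-1,34.3,-2.3,0,0,0,-0.5],[-1,39.2,-2.6,0,0,0,-0.57]]'; python3 g.py 554.6 380.8 130 117
```

```text
clock: 16.7
tool_pos: [0.5483, 0.2791, 0.1364]
tool_rot: [-179.9, 0.0, 117.1]
ft_force: [0.7, -1.1, 0.9]
gripper_width: 0.0856
finger_force: 0.0
shift cm [8.76 5.2  0.63] rot [-0.002  0.     0.002] rows 2.0 t 16.7 F [ 0.7 -1.1  0.9] w 85.6 ff 0.0
```

```bash
python3 -m creep '[[-1,4.3,2.5,0,0,0,0],[-1,8.6,5.1,0,0,0,0],[-1,8.6,5.1,2,0,0,0],[-1,8.6,5.1,5.5,0,0,0],[-1,8.6,5.1,5.5,0,0,0],[-1,8.6,5.1,5.5,0,0,0],[-1,8.6,5.1,5.5,0,0,0]]'; python3 g.py 554.6 380.8 16 117
python3 - <<'E'
from h import *
from plant import read_camera
a=read_camera("top");b=read_camera("scene")
for c,r in((a,(262,170,372,230)),(b,(225,190,310,260))):
    m=blob(c,"green",r);ys,xs=np.nonzero(m);W=world(c,np.c_[xs,ys]);print(len(xs),rect(onplane(c,hull_pix(m),.078)),np.median(W[:,2]))
E
```

```text
clock: 17.4
tool_pos: [0.5564, 0.3773, 0.0839]
tool_rot: [179.9, -0.0, 116.9]
ft_force: [0.9, -0.0, 0.9]
gripper_width: 0.0856
finger_force: 0.0
shift cm [ 0.4  -0.02  6.79] rot [ 0.002 -0.    -0.002] rows 1.4 t 17.4 F [ 0.9 -0.   0.9] w 85.6 ff 0.0
201 (array([ 535.5, -115.7]), 32.0, 45.7, -7.4) 0.0778415217365871
115 (array([ 536.7, -116.5]), 33.4, 50.6, -0.2) 0.07860911184906194
```

```bash
python3 -m creep '[[-1,0.3,0,2.5,0,0,0],[-1,0.3,0,4.5,0,0,0],[-1,0.3,0,4.5,0,0,0],[-1,0.3,0,4.5,0,0,0]]'; python3 g.py 554.6 380.8 16 117
```

```text
clock: 17.9
tool_pos: [0.5547, 0.3798, 0.0386]
tool_rot: [179.9, -0.0, 116.9]
ft_force: [0.0, -0.8, 0.3]
gripper_width: 0.0853
finger_force: 0.0
shift cm [0.09 0.03 2.26] rot [ 0.001 -0.    -0.002] rows 0.5 t 17.9 F [ 0.  -0.8  0.3] w 85.3 ff 0.0
```

```bash
python3 -m creep '[[-1,0.1,0,2.25,0,0,0],[-1,0.1,0,2.25,0,0,0],[1,0.1,0,2.25,0,0,0],[1,0.1,0,2.25,0,0,0],[1,0.1,0,2.25,0,0,0],[1,0.1,0,2.25,0,0,0],[1,0.1,0,2.25,0,0,0]]'; python3 g.py 554.6 380.8 16 117;python3 -m creep '[[1,0,0,-2,0,0,0],[1,0,0,-6,0,0,0],[1,0,0,-10,0,0,0],[1,0,0,-12,0,0,0],[1,0,0,-12,0,0,0]]';python3 g.py 529.4 -179.5 135 84.25
```

```text
clock: 18.6
tool_pos: [0.5543, 0.381, 0.016]
tool_rot: [179.9, -0.0, 116.9]
ft_force: [0.9, -0.5, 3.6]
gripper_width: 0.0288
finger_force: 60.4
shift cm [-0.03  0.02  0.  ] rot [ 0.002 -0.    -0.001] rows 0.0 t 18.6 F [ 0.9 -0.5  3.6] w 28.8 ff 60.4
clock: 19.1
tool_pos: [0.5554, 0.3817, 0.1388]
tool_rot: [179.6, -0.0, 116.9]
ft_force: [1.0, -0.5, -0.3]
gripper_width: 0.0292
finger_force: 59.7
shift cm [-48.86 -27.73   0.14] rot [ 0.007 -0.003  0.57 ] rows 11.2 t 19.1 F [ 1.  -0.5 -0.3] w 29.2 ff 59.7
```

```bash
python3 -m creep '[[1,-3,-1.7,0,0,0,0.07],[1,-7.2,-4.1,0,0,0,0.14],[1,-11.4,-6.5,0,0,0,0.21],[1,-15.6,-8.9,0,0,0,0.28],[1,-19.8,-11.2,0,0,0,0.35],[1,-24,-13.6,0,0,0,0.42],[1,-28.2,-16,0,0,0,0.49],[1,-32.4,-18.4,0,0,0,0.57]]'; python3 g.py 529.4 -179.5 135 84.25
```

```text
clock: 19.9
tool_pos: [0.5348, 0.0066, 0.1333]
tool_rot: [-179.8, 0.0, 84.1]
ft_force: [1.2, -0.5, -0.3]
gripper_width: 0.0291
finger_force: 59.7
shift cm [-18.57   1.37  -0.17] rot [-0.003  0.    -0.002] rows 3.7 t 19.9 F [ 1.2 -0.5 -0.3] w 29.1 ff 59.7
```

```bash
python3 -m creep '[[1,-4.5,0.4,0,0,0,0],[1,-9,0.8,0,0,0,0],[1,-13.5,1.1,0,0,0,0],[1,-18,1.3,0,0,0,0],[1,-18,1.3,3,0,0,0],[1,-18,1.3,6.5,0,0,0],[1,-18,1.3,6.5,0,0,0],[1,-18,1.3,6.5,0,0,0]]'; python3 -m creep '[[1,0,0,0,0,0,0],[1,0,0,0,0,0,0],[1,0,0,0,0,0,0]]';python3 g.py 529.4 -179.5 50 84.25
```

```text
clock: 20.7
tool_pos: [0.5305, -0.1716, 0.069]
tool_rot: [-179.8, -0.0, 84.3]
ft_force: [0.9, 0.2, -0.4]
gripper_width: 0.0296
finger_force: 59.7
clock: 21.0
tool_pos: [0.5321, -0.1719, 0.0713]
tool_rot: [179.9, 0.0, 84.3]
ft_force: [-0.4, 0.2, -0.7]
gripper_width: 0.0293
finger_force: 59.7
shift cm [-0.78 -0.2   2.13] rot [0.002 0.001 0.001] rows 0.5 t 21.0 F [-0.4  0.2 -0.7] w 29.3 ff 59.7
```

```bash
python3 -m creep '[[1,-0.75,-0.15,0,0,0,0],[1,-0.75,-0.15,0.8,0,0,0],[1,-0.75,-0.15,0.8,0,0,0],[1,-0.75,-0.15,0.8,0,0,0],[1,-0.75,-0.15,0.8,0,0,0],[1,-0.75,-0.15,0.8,0,0,0]]';python3 g.py 529.4 -179.5 50 84.25
```

```text
clock: 21.6
tool_pos: [0.5292, -0.1793, 0.062]
tool_rot: [180.0, 0.0, 84.3]
ft_force: [0.1, -1.0, -0.6]
gripper_width: 0.0293
finger_force: 59.7
shift cm [-0.02  0.02  1.2 ] rot [0. 0. 0.] rows 0.2 t 21.6 F [ 0.1 -1.  -0.6] w 29.3 ff 59.7
```

```bash
python3 -m creep '[[1,-0.02,0,0.3,0,0,0],[1,-0.02,0,0.6,0,0,0],[1,-0.02,0,0.9,0,0,0],[1,-0.02,0,1.1,0,0,0],[1,-0.02,0,1.2,0,0,0],[1,-0.02,0,1.3,0,0,0],[1,-0.02,0,1.3,0,0,0],[1,-0.02,0,1.3,0,0,0]]'; python3 -m creep '[[1,0,0,0.05,0,0,0],[1,0,0,0.1,0,0,0],[1,0,0,0.1,0,0,0]]'; python3 g.py 529.4 -179.5 48 84.25
```

```text
clock: 22.4
tool_pos: [0.5291, -0.1795, 0.0491]
tool_rot: [180.0, 0.0, 84.3]
ft_force: [-0.5, -0.6, -0.1]
gripper_width: 0.029
finger_force: 59.7
clock: 22.7
tool_pos: [0.5291, -0.1795, 0.048]
tool_rot: [180.0, 0.0, 84.3]
ft_force: [-0.3, -0.1, 0.4]
gripper_width: 0.0288
finger_force: 59.8
shift cm [0.   0.03 0.  ] rot [0. 0. 0.] rows 0.0 t 22.7 F [-0.3 -0.1  0.4] w 28.8 ff 59.8
```

```bash
python3 -m creep '[[1,0,0,0.05,0,0,0],[1,0,0,0.08,0,0,0],[1,0,0,0.08,0,0,0]]'; python3 -m creep '[[-1,0,0,0,0,0,0],[-1,0,0,0,0,0,0],[-1,0,0,0,0,0,0],[-1,0,0,0,0,0,0],[-1,0,0,-2,0,0,0],[-1,0,0,-6,0,0,0],[-1,0,0,-9,0,0,0],[-1,0,0,-9,0,0,0]]'; python3 g.py 380 -100 140 84.25
```

```text
clock: 23.0
tool_pos: [0.5291, -0.1795, 0.048]
tool_rot: [180.0, 0.0, 84.3]
ft_force: [-2.1, 1.2, 5.6]
gripper_width: 0.0294
finger_force: 60.5
clock: 23.8
tool_pos: [0.5318, -0.1805, 0.1416]
tool_rot: [179.5, 0.1, 84.3]
ft_force: [1.2, -0.5, 1.0]
gripper_width: 0.0855
finger_force: 0.0
shift cm [  6.49 -15.91  -0.  ] rot [0.009 0.002 0.   ] rows 3.4 t 23.8 F [ 1.2 -0.5  1. ] w 85.5 ff 0.0
```

```bash
python3 -m creep '[[1,1.6,-4,0,0,0,0],[1,3.2,-8,0,0,0,0],[1,4.8,-12,0,0,0,0],[1,6.5,-15.8,0,0,0,0],[1,6.5,-15.8,0,0,0,0],[1,6.5,-15.8,0,0,0,0]]'; python3 g.py 381.6 -100.6 30 84.25
python3 - <<'E'
from h import *
from plant import read_camera
a=read_camera("top");b=read_camera("scene")
for n,c,r in(("t",a,(262,170,372,230)),("s",b,(225,190,310,260))):
  for col in("yellow","green","red"):
    try:
      m=blob(c,col,r);ys,xs=np.nonzero(m);W=world(c,np.c_[xs,ys]);print(n,col,len(xs),rect(onplane(c,hull_pix(m),.078)),np.median(W[:,2]))
    except Exception as e: print(n,col,e)
E
```

```text
clock: 24.4
tool_pos: [0.378, -0.0988, 0.1371]
tool_rot: [180.0, 0.0, 84.3]
ft_force: [0.1, 0.1, 0.1]
gripper_width: 0.0003
finger_force: 0.0
shift cm [-0.14  0.37 10.71] rot [0.001 0.    0.001] rows 2.1 t 24.4 F [0.1 0.1 0.1] w 0.3 ff 0.0
t yellow 217 (array([541.9, -51.7]), 32.2, 46.0, -5.4) 0.07792343146311875
t green 201 (array([ 535.5, -115.7]), 32.0, 45.7, -7.4) 0.07765979745627694
t red 201 (array([ 529. , -179.1]), 33.7, 43.9, -1.7) 0.07763225460679513
s yellow 156 (array([542.6, -52.9]), 36.6, 54.7, -2.3) 0.07778179808896946
s green 115 (array([ 536.7, -116.5]), 33.4, 50.6, -0.2) 0.07849769278781826
s red 99 (array([ 529.1, -177.4]), 36.4, 53.1, -9.8) 0.0778151411958019
```

All three modules are seated with tops at 78 mm. Next I'll lower the closed fingers in front of the handle and push.

```bash
python3 -m creep '[[1,-0.15,0.4,4,0,0,0],[1,-0.15,0.4,8,0,0,0],[1,-0.15,0.4,10.7,0,0,0],[1,-0.15,0.4,10.7,0,0,0],[1,-0.15,0.4,10.7,0,0,0]]'; python3 -m creep '[[1,0,1,0,0,0,0],[1,0,2,0,0,0,0],[1,0,3,0,0,0,0],[1,0,4,0,0,0,0],[1,0,5,0,0,0,0],[1,0,6,0,0,0,0]]'; python3 g.py 582 -121 30 84.25
```

```text
clock: 25.0
tool_pos: [0.3833, -0.1014, 0.0301]
tool_rot: [-180.0, 0.0, 84.2]
ft_force: [-0.2, -0.2, 1.1]
gripper_width: 0.0002
finger_force: 0.0
clock: 25.6
tool_pos: [0.4415, -0.1067, 0.0302]
tool_rot: [-179.9, -0.0, 84.3]
ft_force: [-3.7, 0.7, 3.4]
gripper_width: -0.0003
finger_force: 2.2
shift cm [-2.000e-02  1.412e+01 -1.000e-02] rot [-0.002 -0.     0.001] rows 2.8 t 25.6 F [-3.7  0.7  3.4] w -0.3 ff 2.2
```

```bash
python3 -m creep '[[1,0,1.2,0,0,0,0],[1,0,2.4,0,0,0,0],[1,0,3.6,0,0,0,0],[1,0,4.8,0,0,0,0],[1,0,6,0,0,0,0],[1,0,7.2,0,0,0,0],[1,0,8.4,0,0,0,0],[1,0,9.6,0,0,0,0]]'; python3 -m creep '[[1,0,0.5,0,0,0,0],[1,0,1,0,0,0,0],[1,0,1.3,0,0,0,0],[1,0,1.6,0,0,0,0],[1,0,1.6,0,0,0,0]]'; python3 g.py 562 -119 30 84.25
```

```text
clock: 26.4
tool_pos: [0.5384, -0.1166, 0.0301]
tool_rot: [-180.0, 0.0, 84.3]
ft_force: [-4.7, 1.1, 2.5]
gripper_width: 0.0
finger_force: 2.2
clock: 26.9
tool_pos: [0.554, -0.1182, 0.0302]
tool_rot: [179.9, 0.0, 84.3]
ft_force: [-1.4, 0.7, -0.4]
gripper_width: 0.0001
finger_force: 0.6
shift cm [0.   0.81 0.02] rot [0.001 0.    0.   ] rows 0.2 t 26.9 F [-1.4  0.7 -0.4] w 0.1 ff 0.6
```

```bash
python3 -m creep '[[1,0,0.3,0,0,0,0],[1,0,0.6,0,0,0,0],[1,0,0.8,0,0,0,0],[1,0,0.8,0,0,0,0]]'; python3 -m creep '[[1,0,0.2,0,0,0,0],[1,0,0.4,0,0,0,0],[1,0,0.4,0,0,0,0]]';python3 g.py 562 -119 30 84.25
```

```text
clock: 27.3
tool_pos: [0.5619, -0.119, 0.0302]
tool_rot: [179.9, 0.0, 84.3]
ft_force: [-1.6, 0.1, 0.7]
gripper_width: 0.0001
finger_force: 0.9
clock: 27.6
tool_pos: [0.564, -0.1192, 0.0302]
tool_rot: [-179.8, 0.0, 84.3]
ft_force: [-7.1, -0.5, 5.1]
gripper_width: -0.0001
finger_force: 3.1
shift cm [ 0.   -0.2   0.02] rot [-0.003  0.     0.001] rows 0.0 t 27.6 F [-7.1 -0.5  5.1] w -0.1 ff 3.1
```

```bash
python3 -m creep '[[1,0,0.15,0,0,0,0],[1,0,0.3,0,0,0,0],[1,0,0.3,0,0,0,0],[1,0,0.3,0,0,0,0]]';python3 g.py 562 -119 30 84.25
```

```text
clock: 28.0
tool_pos: [0.5641, -0.1192, 0.0302]
tool_rot: [-179.5, -0.0, 84.3]
ft_force: [-11.7, -0.5, 8.9]
gripper_width: -0.0002
finger_force: 6.4
shift cm [ 0.   -0.21  0.02] rot [-0.009 -0.     0.001] rows 0.1 t 28.0 F [-11.7  -0.5   8.9] w -0.2 ff 6.4
```

End stop reached: no motion while force rises. Backing off and going up over the start button.

```bash
python3 -m creep '[[1,0,-3,0,0,0,0],[1,0,-6,0,0,0,0],[1,0,-6,-4.5,0,0,0],[1,0,-6,-9,0,0,0],[1,0,-6,-13.5,0,0,0],[1,0,-6,-18,0,0,0],[1,0,-6,-21,0,0,0],[1,0,-6,-21,0,0,0]]';python3 g.py 653 -168.6 240 84.25
python3 - <<'E'
from h import *
from plant import read_camera
c=read_camera("top");m=blob(c,"green",(325,125,360,158),60,100);ys,xs=np.nonzero(m);W=world(c,np.c_[xs,ys])
print(len(xs),W.mean(0),np.percentile(W[:,2],[50,75]),onplane(c,np.c_[xs,ys],.187).mean(0))
H=hues(c);print(cv2.minAreaRect((onplane(c,hull_pix(m),.187)*1000).astype(np.float32)))
a=cv2.resize(c["img"][100:255,255:385],(500,596));cv2.imwrite("pics/home.png",a[...,::-1])
E
```

```text
clock: 28.8
tool_pos: [0.5123, -0.1144, 0.2458]
tool_rot: [179.2, 0.1, 84.3]
ft_force: [0.5, 0.0, 0.3]
gripper_width: 0.0002
finger_force: 0.0
shift cm [-3.99 14.53  0.79] rot [0.014 0.002 0.   ] rows 3.0 t 28.8 F [0.5 0.  0.3] w 0.2 ff 0.0Traceback (most recent call last):
  File "<stdin>", line 3, in <module>
  File "h.py", line 19, in blob
    i=1+np.argmax(st[1:,4]);return (l==i)
        ~~~~~~~~~^^^^^^^^^^
    return _wrapfunc(a, 'argmax', axis=axis, out=out, **kwds)
    return bound(*args, **kwds)
ValueError: attempt to get argmax of an empty sequence
```

The arm hides the button from the top camera. My earlier colour fix (653,-168) agrees with the head geometry (653,-169), so I'll use that.

```bash
python3 -m creep '[[1,-1.3,4.8,0.3,0,0,0],[1,-2.7,9.6,0.5,0,0,0],[1,-4,14.4,0.7,0,0,0],[1,-4,14.4,0.7,0,0,0],[1,-4,14.4,0.7,0,0,0],[1,-4,14.4,0.7,0,0,0]]';python3 g.py 653 -168.6 195 84.25
```

```text
clock: 29.45
tool_pos: [0.647, -0.1674, 0.2322]
tool_rot: [-179.9, -0.0, 84.3]
ft_force: [0.2, 0.4, -0.5]
gripper_width: -0.0003
finger_force: 0.0
shift cm [-0.06  0.62  3.72] rot [-0.002 -0.     0.   ] rows 0.8 t 29.4 F [ 0.2  0.4 -0.5] w -0.3 ff 0.0
```

```bash
python3 -m creep '[[1,-0.05,0.6,0,0,0,0],[1,-0.05,0.6,1.5,0,0,0],[1,-0.05,0.6,3,0,0,0],[1,-0.05,0.6,3.7,0,0,0],[1,-0.05,0.6,3.7,0,0,0],[1,-0.05,0.6,3.7,0,0,0]]';python3 g.py 653 -168.6 187 84.25
```

```text
clock: 30.05
tool_pos: [0.6539, -0.1688, 0.1971]
tool_rot: [179.9, 0.0, 84.3]
ft_force: [0.5, 0.2, -0.1]
gripper_width: -0.0003
finger_force: 0.0
shift cm [ 0.01 -0.09  1.01] rot [0.001 0.    0.   ] rows 0.2 t 30.1 F [ 0.5  0.2 -0.1] w -0.3 ff 0.0
```

```bash
python3 -m creep '[[1,0,-0.05,0.4,0,0,0],[1,0,-0.05,0.8,0,0,0],[1,0,-0.05,1.1,0,0,0],[1,0,-0.05,1.3,0,0,0],[1,0,-0.05,1.4,0,0,0],[1,0,-0.05,1.4,0,0,0],[1,0,-0.05,1.4,0,0,0]]';python3 g.py 653 -168.6 187 84.25
```

```text
clock: 30.75
tool_pos: [0.6534, -0.1688, 0.1827]
tool_rot: [180.0, 0.0, 84.3]
ft_force: [-0.7, 0.0, 4.0]
gripper_width: -0.0003
finger_force: 1.9
shift cm [ 0.02 -0.04 -0.43] rot [0.001 0.    0.   ] rows 0.1 t 30.8 F [-0.7  0.   4. ] w -0.3 ff 1.9
```

Contact at 4 N; pressing down to the stop.

```bash
python3 -m creep '[[1,0,0,0.15,0,0,0],[1,0,0,0.3,0,0,0],[1,0,0,0.45,0,0,0],[1,0,0,0.45,0,0,0],[1,0,0,0.45,0,0,0]]';python3 g.py 653 -168.6 187 84.25
```

```text
clock: 31.25
tool_pos: [0.6535, -0.1688, 0.1809]
tool_rot: [179.8, 0.0, 84.3]
ft_force: [-3.0, 1.2, 15.1]
gripper_width: 0.0
finger_force: 7.6
shift cm [ 0.02 -0.05 -0.61] rot [0.003 0.001 0.   ] rows 0.1 t 31.2 F [-3.   1.2 15.1] w 0.0 ff 7.6
```

The button has bottomed out (15 N at z=181 mm, top about 187 mm). Retreating to check.

```bash
python3 -m creep '[[1,0,0,-3,0,0,0],[1,0,0,-7,0,0,0],[1,0,-5,-7,0,0,0],[1,0,-10,-7,0,0,0],[1,0,-15,-7,0,0,0],[1,4,-18,-7,0,0,0],[1,8,-20,-7,0,0,0],[1,12,-22,-7,0,0,0]]';python3 -m creep '[[1,5,0,0,0,0,0],[1,10,0,0,0,0,0],[1,14.5,0,0,0,0,0],[1,19,0,0,0,0,0],[1,19,0,0,0,0,0],[1,19,0,0,0,0,0]]'
python3 - <<'E'
from h import *
from plant import read_camera
c=read_camera("top");s=read_camera("scene")
for n,k,r in(("t",c,(325,125,360,158)),("s",s,(190,175,218,195))):
    m=blob(k,"green",r,60,100);ys,xs=np.nonzero(m);W=world(k,np.c_[xs,ys]);print(n,len(xs),W.mean(0).round(4),np.median(W[:,2]).round(4))
m=blob(c,"blue",(122,174,197,250));print("blue",rect(onplane(c,hull_pix(m),.046)))
a=cv2.resize(c["img"][100:255,120:385],(790,462));cv2.imwrite("pics/home.png",a[...,::-1])
E
```

```text
clock: 32.05
tool_pos: [0.4449, -0.0265, 0.2472]
tool_rot: [-180.0, -0.0, 84.2]
ft_force: [1.1, 0.8, -0.9]
gripper_width: -0.0
finger_force: 0.0
clock: 32.65
tool_pos: [0.4649, 0.1622, 0.2468]
tool_rot: [-179.9, 0.1, 84.4]
ft_force: [-1.6, -1.4, 0.1]
gripper_width: 0.0001
finger_force: 0.0
t 142 [ 0.6508 -0.1674  0.1932] 0.1866
s 72 [ 0.6549 -0.1629  0.1849] 0.1861
blue (array([462.8, 275. ]), 32.0, 47.0, -5.4)
```

View pics/home.png

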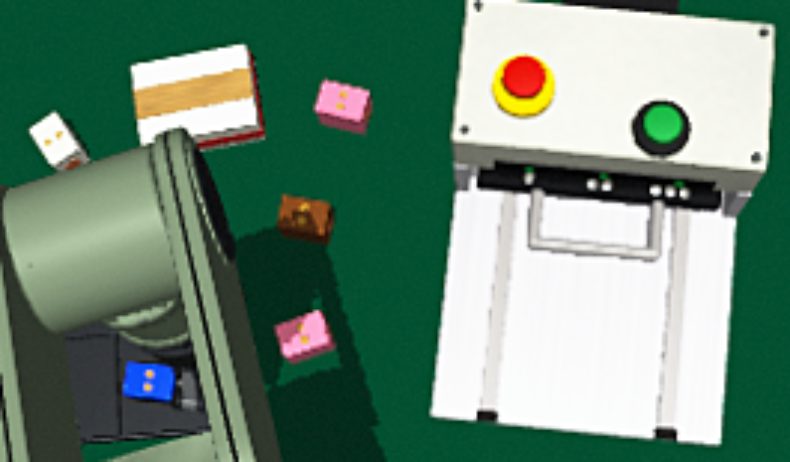

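The shuttle is home: the handle is at crop pixel (595,250) and the block is under the head. The button is back up at 186.6 mm, and the blue module hasn't moved. Handing in.

```bash
python3 -m creep '[[1,0,0,0,0,0,0],[1,0,0,0,0,0,0],[1,0,0,0,0,0,0]]' | head -1; python3 -c "
from plant import env
print(env.close_job())"
```

```text
clock: 33.05
the job is handed in; nothing more can be done
None
```

Job handed in at 33 s (no verdict returned): yellow, green and red are seated in nests 1–3, the shuttle is against its end stop, the start button was pressed and sprang back, and the blue module was not moved.

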